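# Set the dowel jig to its loading position and roll the dowel in

## Task

Get the dowel jig ready for sanding: push its sprung slide all the way back and let it go, so that it comes part of the way back and the stop pin catches it at the middle position. Then push the small slotted dowel off the jig's shelf so that it rolls down into the V trough and lies there at rest between the two ends. Only push with the fingers: do not lift the dowel, and leave everything else where it is.

Things in the scene. Friction and masses are not known exactly. Their poses are not given: they have to be found in the camera images.
- jig: Dowel jig fixed to the bench; base board 155 x 355 x 20 mm. Origin on the bench under the middle of the V trough, z up. Its y axis runs along the trough towards the slide's pin housing (the way the slide is pushed); its x axis points across, from the wooden shelf to the far fence. All jig numbers here are mm in this frame. Pin housing: y = 135 to 195, 64 wide, top z = 100.
- trough (a point): Where the middle of the dowel's axis lies when seated midway: jig (0, 0, 44.4). The V trough has 45 degree sides, bottom edge z = 26, rims at x = -16 and 16, z = 42. Beyond it a fence, x = 26 to 36, top z = 65. At its -y end a fixed block, 52 wide, y = -105 to -83, top z = 78, with a round nose reaching y = -75.
- shelf (a point): Point on the flat top of the shelf, jig (-60, 0, 42). The shelf top is level with the trough's rim, z = 42, from x = -100 to the rim at x = -16, y = -75 to 125.
- slide (a joint): Travel of the sprung slide along jig +y, m. 0 = forward (start), 0.070 = back at its end stop. Spring 3.5 N at 0, 8.4 N at 0.070, damping 30 N s/m, about 2 N more over the pin. Past 0.041 the stop pin drops behind its tooth; released, it comes forward and is caught at 0.040, the middle position. Gap between the noses: 150 mm then, 110 mm at 0. Pushing cannot unlatch it.
- push_face (a point): On the face, looking to jig -y, of the slide's upright steel push plate: mid-width, z = 85, y = 43 + slide travel. Plate 44 wide (x), 12 thick, z = 46 to 105. A round nose 18 mm across stands 8 mm out of this face at z = 48, so push the plate above z = 60, along jig +y. The slide's bar runs on behind it through the pin housing.
- pin (a joint): Height of the sprung stop pin in the housing, m: 0 = down (at rest, also when it has caught the slide), about 0.009 = riding up on the slide's tooth. Black head 20 mm across, over the middle of the housing, top 120 mm above the bench when down; works by itself.
- dowel: Small slotted wooden dowel, 26 mm diameter, 126 mm long, about 50 g, loose. Origin at the middle of its axis, y along it. Sanded smooth (friction about 0.3). Starts lying on the shelf, axis at jig x = -72 to -50, z = 55, within 0.06 rad of parallel to the trough, up to 6 mm off its middle along y. Pushed along jig +x it rolls over the rim and down into the trough.
- long_dowel: bystander: a thicker slotted dowel, 34 mm diameter, 210 mm long, lying on the bench beyond the jig; origin at its middle
- sanding_block: bystander: cork block 40 x 60 x 26 mm on the jig's base board, beside the pin housing; origin under its centre
- tape_roll: bystander: roll of paper tape, 96 mm across, 30 mm high, flat on the bench off the jig's fixed-block end; origin under its centre
- water_bottle: bystander: clear bottle with blue cap, 62 mm across, 200 mm high, to the left; origin under its centre
- glue_bottle: bystander: white bottle with yellow cap, 54 mm across, 150 mm high, to the right; origin under its centre
- disc_stack: bystander: flat stack of brown sanding discs, 125 mm across, 14 mm high, on the bench in front of the jig (towards the robot); origin under its centre
There are look-alikes about, which are no part of the job. What is shaped like the dowel but pink or white is not meant.

How it is judged:
On the way, in this order (a step that is already met when the one before it is completed fails the run):
1. the slide is pushed back, travel over 55 mm (value of joint slide above 0.055 m), for 0.05 s.
2. the slide is let go and rests caught on the stop pin at the middle position (value of joint slide between 0.036 and 0.044 m and value of joint pin below 0.003 m and contact force between the fingers and slide below 0.2 N), for 0.2 s.
3. the dowel lies in the V trough (x of dowel in the frame of jig between -0.006 and 0.006 m and z of dowel in the frame of jig between 0.039 and 0.0495 m and y of dowel in the frame of jig between -0.02 and 0.02 m and angle between the y axis of dowel and the y axis of jig, either way round below 0.08 rad), for 0.2 s.
At the end, for the whole second after the job is handed in: The slide rests caught by the stop pin at mid position (travel 36 to 44 mm, pin down within 3 mm); the dowel rests in the V trough, parallel within 0.08 rad, axis within 6 mm of its middle line and 5 mm of seated height, centred along it within 20 mm (all of step 3 and value of joint slide between 0.036 and 0.044 m and value of joint pin below 0.003 m and linear speed of dowel below 0.02 m/s and velocity of joint slide below 0.01 m/s); the robot touches nothing.
It fails at once if the dowel is lifted more than 10 mm above its place on the shelf (z of dowel in the frame of jig above 0.065 m).
It fails at once if another thing is moved more than 25 mm (distance of any of long_dowel, sanding_block, tape_roll, water_bottle, glue_bottle, disc_stack from where it was at the start of the episode above 0.025 m).
It also fails if it takes over 45 s, if anything falls off the work surface, if the arm or the gripper's body presses on something with over 40 N, if the wrist force passes 120 N, or if a joint passes its speed limit or range.

## Robot

A 6-joint arm with a two-finger parallel gripper is mounted at the origin on the work surface. World frame = base frame: x ahead of the robot, y to its left, z up, the work surface at z = 0. Lengths are in m, angles in rad, forces in N, time in s.
With the tool pointing down it reaches from about 0.35 to 0.975 m from the base axis. Payload 17.4 kg.
Tool frame: the origin (TCP) lies on the centre line of the jaws, within the pads' length; the fingertips stand 19 mm ahead of it and the grasp point (between the pads) is the TCP (manip.nose_length is the x of the fingertips in the tool frame, in m); x points along the fingers, y is the direction in which the jaws open and shut, and the axes are right-handed (so a half turn about x gives the same grasp; the last joint's range is limited). The gripper opens to 85 mm and grips with 20 to 120 N. Pads are 22 mm wide; open, the fingers measure 114 mm over their backs; the gripper's body (76 mm by 85 mm) begins 54 mm behind the grasp point. The pads swing forward as they close: fully open they stand 13 mm farther back than shut.
Start: joints at [-1.247, 0.116, 1.442, -0, 1.584, -0.038], TCP at [0.239, -0.631, 0.25] pointing down, gripper open.
Joint ranges: [-2.83, 2.83], [-0.83, 2.19], [0.07, 2.5], [-1.14, 4.28], [0.01, 3], [-2.97, 2.97]. Speed limits (rad/s): [1.89, 1.89, 2.22, 3.14, 3.14, 3.14].

## Interface

Orientations are given as a unit quaternion [x, y, z, w].
In Python, from bench import get_state, viewer, manip, finder gives the robot as it stands.
- The arm moves only by the shell command python3 -m crank 'ROWS' [OPENING] [FORCE]. ROWS is JSON, a list of rows, each a list of 6 numbers: the shift along the tool's x, y, z in units of 30 mm (1.0 is 30 mm), then the turn, a rotation vector about the tool's x, y, z in degrees. In form: [[tx, ty, tz, rx, ry, rz], ...]. A call has 1 to 12 rows; each row shifts and turns the commanded pose from where the row before left it, along the tool's axes as they then stand; what a row does not reach is not made up. A row lasts 1/10 s, in which the tool goes at most 50 mm and 8.59 degrees, less where a joint would pass 70% of its speed; a pose out of reach is approached as far as the arm can. A call is refused whole if a number of a shift passes 1 or a number of a turn 8.59, either way. A call with a gripper value outside its range is refused whole. OPENING is the finger opening in mm, from 0 to 85.4, set as the call begins (- or left out, the last holds). The fingers move at their own pace and stop on an object; FORCE is the grip in N (left out, the last holds). Time passes only in rows, so rows that do not move let the fingers close. It gives the time, the measured TCP pose, the force and the opening at its end, in the units of the state.
- get_state(): the state, without advancing time (a new reading comes with each control period).
- viewer.get_image(name): name is "scene" or "top"; returns a dict with "frame" (384x512x3 uint8, red, green, blue), "vfov" (degrees; the focal length in pixels is half the picture's height over the tangent of half this angle, whatever the lens; pixels are square), "cx", "cy" (the principal point, pixels), "D" ([k1, k2, p1, p2, k3] as OpenCV has them; the pictures are not rectified), "extrinsics" (4x4, takes a point from camera to world coordinates). Camera axes: x right, y up, looking along -z (the intrinsics and any distortion apply to the point x, -y, -z); pixel columns grow to the right and rows downward; lengths in m; the calibration is good to about 2 mm. A picture is of the moment at which its call begins. There is no depth.
- manip.finish_job(): hands the job in, once; it reports no verdict.
Trained networks look in a picture, given as the dict that the camera call returned (one of the last four; its "shot" number tells which), for a name from the list of things; names that differ only in an ending like _2 or _b are one class to them, and where a whole thing is asked for, a point or a joint stands for the part that bears it (a point fixed in the world has none). Each returns a list of dicts, best first, with "confidence" (0 to 1); they miss things now and then, are a little off and sometimes report something else, mostly with a low value. They report only what shows in the picture. A call takes as long as a camera call. They do not tell look-alikes from the thing itself.
- finder.cut_out(target, picture): "region" (384x512 bool, what is visible of it) and "bbox" ([left, top, right, bottom] in pixels, round what is visible of it).
The state is a dict: "clock": time; "joints": joint angles; "qd": joint speeds; "effort": joint torques, N m; "tool_pos": TCP position; "orientation": TCP orientation; "force": force on the tool from outside, world axes, zero at the start; "moment": the same for the moment, N m; "gripper_width": opening from 0.0 (shut) to 1.0 (fully open).
Only numpy, scipy, OpenCV 4.12 (cv2) and the standard library are available. Lean on these libraries where they do the work, as an engineer would, in place of code of your own. Each camera call takes 0.05 s, during which the arm holds its last target. There are 200 camera calls.

## Working session

There is one attempt and no reset: what is moved stays moved. The work goes in short steps, Python scripts to look and compute and a shell command to move; the robot and the scene stay as the last step left them, time stands still between calls to the robot, and variables do not carry over. Pictures are saved under pics/ and viewed, about 8 in all and at most 12, crops included, and the job is handed in when it is done.

```bash
mkdir -p pics
python3 - <<'E'
from bench import get_state, viewer, manip, finder
import cv2,numpy as np
for n in("scene","top"):
    p=viewer.get_image(n); cv2.imwrite(f"pics/{n}0.png",p["frame"][...,::-1])
    print(n,p["vfov"],p["cx"],p["cy"],p["D"],np.round(p["extrinsics"],4).tolist())
    for t in("jig","slide","push_face","pin","dowel","trough","shelf","long_dowel"):
        try: print(t,[(round(d["confidence"],2),d["bbox"]) for d in finder.cut_out(t,p)])
        except Exception as e: print(t,e)
s=get_state(); print(s["clock"],s["tool_pos"],s["orientation"],s["gripper_width"],manip.nose_length)
E
```

```text
scene 56.015026195126715 255.640132109268 199.5290979451141 [0.01720874 0.         0.         0.         0.        ] [[0.4605, -0.6254, 0.6299, 1.2271], [0.8876, 0.3345, -0.3168, -0.348], [-0.0126, 0.705, 0.7091, 0.835], [0.0, 0.0, 0.0, 1.0]]
jig [(0.78, [207.3, 180.8, 330.7, 264.1]), (0.18, [267.2, 219.2, 321.8, 269.8])]
slide [(0.73, [269.6, 183.5, 318.5, 222.5])]
push_face [(0.97, [265.8, 179.3, 319.5, 223.2])]
pin []
dowel [(0.81, [224.7, 195.8, 262.7, 225.5]), (0.67, [154.0, 205.5, 164.0, 240.7]), (0.47, [257.0, 154.7, 277.4, 183.1])]
trough [(0.67, [209.5, 178.0, 326.6, 263.6])]
shelf [(0.89, [210.4, 176.2, 330.5, 264.5])]
long_dowel [(0.96, [266.9, 220.6, 322.1, 267.6])]
top 43.811597954911946 259.06621413946516 190.3039986328942 [-0.16467198  0.          0.          0.          0.        ] [[0.0267, 0.9982, -0.0542, 0.4827], [-0.9996, 0.0268, 0.0014, 0.0025], [0.0028, 0.0541, 0.9985, 1.4322], [0.0, 0.0, 0.0, 1.0]]
jig [(0.86, [186.7, 148.2, 313.7, 222.9])]
slide [(0.82, [193.9, 161.6, 264.0, 186.1]), (0.36, [210.5, 172.9, 221.9, 179.0])]
push_face [(0.9, [196.6, 162.3, 261.5, 189.0])]
pin [(0.4, [212.3, 174.6, 219.4, 179.7])]
dowel [(0.84, [257.0, 180.7, 299.1, 197.0]), (0.84, [195.8, 237.9, 238.7, 270.2]), (0.57, [347.4, 214.4, 363.2, 251.3])]
trough [(0.84, [189.8, 149.1, 310.1, 219.5])]
shelf [(0.71, [186.4, 145.9, 313.8, 219.3]), (0.67, [278.3, 204.5, 316.3, 251.8])]
long_dowel [(0.86, [216.2, 128.1, 288.8, 152.7]), (0.17, [257.9, 180.3, 299.8, 196.7])]
0.9 [ 0.2388992  -0.63131287  0.25029556] [-0.69556256 -0.12721588  0.6955752  -0.12721627] 0.9976855923475556 0.019
```

Run:
```python
import cv2
a=cv2.imread("pics/top0.png")[110:290,150:400];cv2.imwrite("pics/a.png",cv2.resize(a,None,fx=3.2,fy=3.2,interpolation=3))
```

```text
(no output)
```

View pics/a.png

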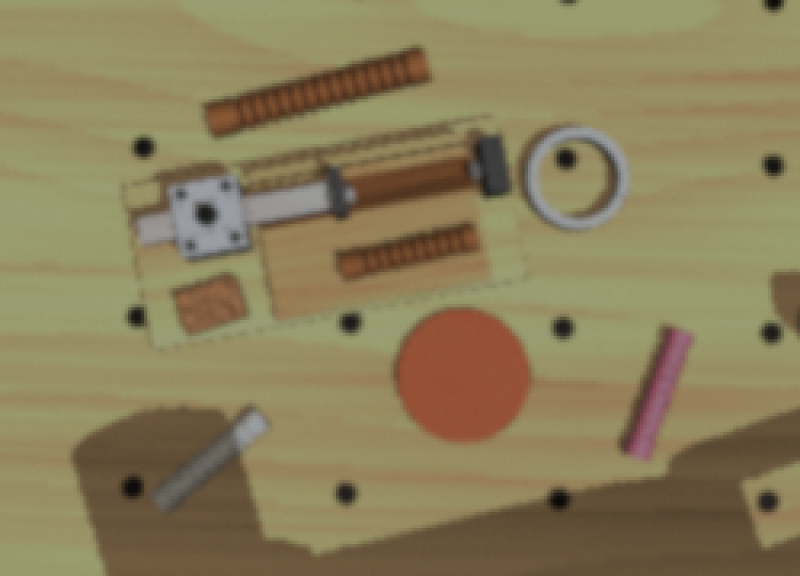

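View pics/scene0.png

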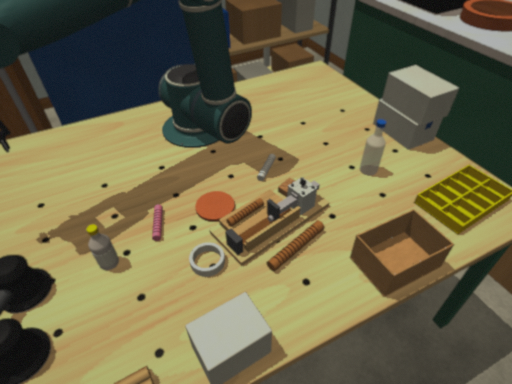

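Candidates (top image px): orange dowel on the shelf (278,189), white look-alike (217,254), pink look-alike (355,233), thick long dowel (252,140). By the description, I choose the orange one on the shelf. Next I fit the jig pose.

```bash
cat > h.py <<'E'
import cv2,numpy as np
from scipy.optimize import least_squares
from bench import get_state, viewer, manip, finder
def cam(p):
    f=p["frame"].shape[0]/2/np.tan(np.radians(p["vfov"])/2)
    return np.array([[f,0,p["cx"]],[0,f,p["cy"]],[0,0,1]]),np.array(p["D"],float),np.array(p["extrinsics"])
def proj(p,X):
    K,D,E=cam(p); R=np.diag([1,-1,-1])@E[:3,:3].T; t=-R@E[:3,3]
    return cv2.projectPoints(np.asarray(X,float).reshape(-1,1,3),cv2.Rodrigues(R)[0],t,K,D)[0][:,0]
def toz(p,px,z):
    K,D,E=cam(p); u=cv2.undistortPoints(np.asarray(px,float).reshape(-1,1,2),K,D)[:,0]
    d=np.c_[u[:,0],-u[:,1],-np.ones(len(u))]@E[:3,:3].T
    return E[:3,3]+d*((z-E[2,3])/d[:,2])[:,None]
def j2w(q,P):
    P=np.atleast_2d(np.asarray(P,float))/1000; c,s=np.cos(q[2]),np.sin(q[2])
    return np.c_[q[0]+c*P[:,0]-s*P[:,1],q[1]+s*P[:,0]+c*P[:,1],P[:,2]]
def w2j(q,W):
    W=np.atleast_2d(W);c,s=np.cos(q[2]),np.sin(q[2]);d=W[:,:2]-q[:2]
    return 1000*np.c_[c*d[:,0]+s*d[:,1],-s*d[:,0]+c*d[:,1]]
E
python3 - <<'E'
from h import *
p=viewer.get_image("top")
J=[(0,165,120),(-100,125,42),(-100,-75,42),(-32,195,100),(32,195,100),(32,135,100),(-32,135,100)]
Z=np.array([(205,213),(273,320),(491,282),(183,260),(168,183),(235,174),(250,248)])/3.2+[149.7,109.7]
r=least_squares(lambda q:(proj(p,j2w(q,J))-Z).ravel(),[.5,.05,.17],x_scale=[.1,.1,.1])
q=r.x;np.save("q.npy",q);print(q,np.round(r.fun.reshape(-1,2),1).tolist())
d=finder.cut_out("dowel",p)[0];print(d["bbox"])
c,wh,a=cv2.minAreaRect(np.argwhere(d["region"])[:,::-1].astype(np.float32));print(c,wh,a)
E_=Z=np.array([(338,265),(477,238)])/3.2+[149.7,109.7]
print("dowel centre jig",w2j(q,toz(p,[c],.057)),"ends",w2j(q,toz(p,Z,.055)))
im=cv2.resize(p["frame"][110:290,150:400][...,::-1],None,fx=3.2,fy=3.2,interpolation=2)
def L(P,col):
    x=(proj(p,j2w(q,P))-[149.7,109.7])*3.2
    cv2.polylines(im,[x.astype(int)],True,col,1)
L([(-100,-75,42),(-100,125,42),(-16,125,42),(-16,-75,42)],(255,0,0))
L([(-32,135,100),(32,135,100),(32,195,100),(-32,195,100)],(0,0,255))
L([(-26,-105,78),(26,-105,78),(26,-83,78),(-26,-83,78)],(0,0,255))
L([(-22,43,105),(22,43,105),(22,55,105),(-22,55,105)],(0,255,255))
L([(26,-75,65),(36,-75,65),(36,125,65),(26,125,65)],(255,0,255))
cv2.imwrite("pics/ov.png",im)
w=j2w(q,[(0,20,80),(-20,-60,80)]);print(w)
E
```

```text
[ 0.62188476 -0.03565291  0.20229   ] [[0.3, 0.2], [0.8, 0.3], [0.2, 0.2], [-0.8, -0.8], [0.1, 0.9], [0.1, -0.1], [-0.7, -0.8]]
[197.3, 239.7, 235.9, 269.7]
(215.5875701904297, 253.60659790039062) (8.086028099060059, 41.64442443847656) 50.59933853149414
dowel centre jig [[-213.64911795  203.44810048]] ends [[-60.28617764  60.2340459 ]
 [-58.16044309 -67.82102746]]
[[ 0.6178665  -0.01606073  0.08      ]
 [ 0.61434737 -0.09844772  0.08      ]]
```

View pics/ov.png

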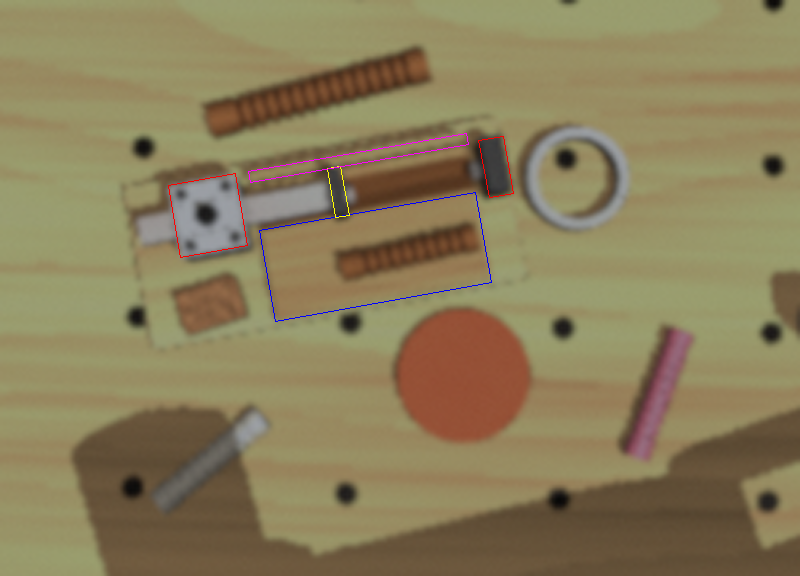

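Overlay fits within about 1 px: housing, plate, shelf and block outlines coincide. The dowel is at about jig (-59,-4) and nearly parallel. Next I work out the approach.

```bash
cat >> h.py <<'E'
from scipy.spatial.transform import Rotation as Ro
def plan(xj,yj,z,flip=1):
    q=np.load("q.npy");s=get_state();R=Ro.from_quat(s["orientation"])
    c,sn=np.cos(q[2]),np.sin(q[2]);y=flip*np.array([-sn,c,0]);x=np.array([0,0,-1.])
    T=Ro.from_matrix(np.c_[x,y,np.cross(x,y)])
    d=j2w(q,[(xj,yj,z)])[0]-s["tool_pos"]
    print("t",round(s["clock"],2),"jig xy",np.round(w2j(q,np.array([s["tool_pos"]])),1),"z",round(s["tool_pos"][2]*1e3,1),"F",np.round(s["force"],1),"w",round(s["gripper_width"],3),"j6",round(s["joints"][5],2))
    print(" shift(30mm), old tool axes",np.round(R.inv().apply(d)/.03,2)," in goal axes",np.round(T.inv().apply(d)/.03,2)," rotvec deg",np.round((R.inv()*T).as_rotvec(degrees=True),1))
E
python3 -c "
from h import *
plan(0,5,250);plan(0,5,250,-1)"
```

```text
t 1.0 jig xy [[-494.8 -506.6]] z 250.3 F [-0.1 -1.4  0.3] w 1.005 j6 -0.04
 shift(30mm), old tool axes [ 1.000e-02 -1.422e+01 -1.899e+01]  in goal axes [1.000e-02 1.705e+01 1.649e+01]  rotvec deg [-170.9    0.     0. ]
t 1.0 jig xy [[-494.8 -506.6]] z 250.3 F [-0.1 -1.4  0.3] w 1.005 j6 -0.04
 shift(30mm), old tool axes [ 1.000e-02 -1.422e+01 -1.899e+01]  in goal axes [ 1.000e-02 -1.705e+01 -1.649e+01]  rotvec deg [ 9.1  0.  -0. ]
```

```bash
python3 -m crank '[[0,-0.71,-0.95,0,0,0],[0,-0.71,-0.95,0,0,0],[0,-0.71,-0.95,0,0,0],[0,-0.71,-0.95,0,0,0],[0,-0.71,-0.95,0,0,0],[0,-0.71,-0.95,0,0,0],[0,-0.71,-0.95,0,0,0],[0,-0.71,-0.95,0,0,0],[0,-0.71,-0.95,0,0,0],[0,-0.71,-0.95,0,0,0]]' 0 40; python3 -m crank '[[0,-0.71,-0.95,0,0,0],[0,-0.71,-0.95,0,0,0],[0,-0.71,-0.95,0,0,0],[0,-0.71,-0.95,0,0,0],[0,-0.71,-0.95,0,0,0],[0,-0.71,-0.95,0,0,0],[0,-0.71,-0.95,0,0,0],[0,-0.71,-0.95,0,0,0],[0,-0.71,-0.95,0,0,0],[0,0,0,4.6,0,0],[0,0,0,4.5,0,0],[0,0,0,0,0,0]]'; python3 -c "
from h import *
plan(0,5,91,-1)"
```

```text
clock: 2.0
tool_pos: [0.4306, -0.3299, 0.2505]
orientation: [0.696, 0.127, -0.695, 0.127]
force: [-0.3, -0.5, 1.0]
gripper_width: -0.001
clock: 3.2
tool_pos: [0.6022, -0.0608, 0.2503]
orientation: [-0.703, -0.071, 0.704, -0.071]
force: [0.0, 1.0, -0.5]
gripper_width: 0.001
t 3.2 jig xy [[-24.3 -20.7]] z 250.3 F [ 0.   1.  -0.5] w 0.001 j6 1.23
 shift(30mm), old tool axes [ 5.31 -0.86 -0.81]  in goal axes [ 5.31 -0.86 -0.81]  rotvec deg [-0.  0. -0.]
```

```bash
python3 -m crank '[[0,-0.86,-0.81,0,0,0],[0.9,0,0,0,0,0],[0.9,0,0,0,0,0],[0.9,0,0,0,0,0],[0.9,0,0,0,0,0],[0.9,0,0,0,0,0],[0.8,0,0,0,0,0],[0,0,0,0,0,0],[0,0,0,0,0,0]]'
python3 - <<'E'
from h import *
plan(0,30,91,-1)
for n,b in(("scene",(165,265,200,333)),("top",(140,220,180,320))):
    p=viewer.get_image(n); f=p["frame"][b[0]:b[1],b[2]:b[3]][...,::-1]; cv2.imwrite(f"pics/{n}1.png",cv2.resize(f,(700,int(700*f.shape[0]/f.shape[1])),interpolation=2))
a=cv2.imread("pics/scene1.png");b=cv2.imread("pics/top1.png");m=np.vstack([a,b]);cv2.imwrite("pics/m1.png",cv2.resize(m,None,fx=.6,fy=.6))
E
```

```text
clock: 4.1
tool_pos: [0.6208, -0.0311, 0.092]
orientation: [-0.703, -0.072, 0.703, -0.072]
force: [0.5, -0.4, 0.1]
gripper_width: 0.004
t 4.1 jig xy [[-0.1  4.6]] z 92.0 F [ 0.5 -0.4  0.1] w 0.004 j6 1.28
 shift(30mm), old tool axes [ 0.03 -0.85 -0.01]  in goal axes [ 0.03 -0.85 -0.  ]  rotvec deg [0.1 0.  0. ]
```

View pics/m1.png

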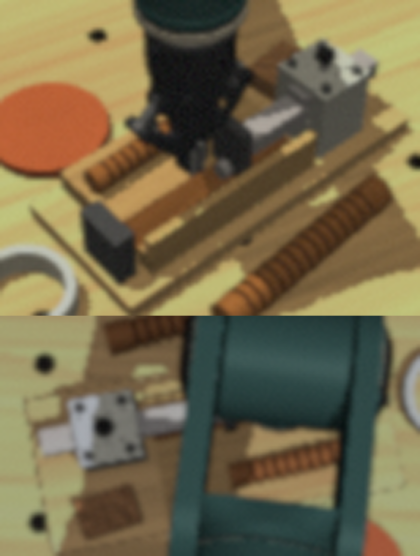

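The close view shows the closed fingers in the trough gap, just in front of the push plate, and the shelf dowel untouched. Now I push.

```bash
python3 -m crank '[[0,-0.3,0,0,0,0],[0,-0.3,0,0,0,0],[0,-0.3,0,0,0,0],[0,-0.3,0,0,0,0],[0,-0.3,0,0,0,0],[0,-0.3,0,0,0,0],[0,-0.3,0,0,0,0],[0,0,0,0,0,0]]'; python3 -c "
from h import *
plan(0,98,91,-1)
p=viewer.get_image('top');print([(round(d['confidence'],2),d['bbox']) for d in finder.cut_out('push_face',p)])"
```

```text
clock: 5.0
tool_pos: [0.6078, 0.0317, 0.0917]
orientation: [0.704, 0.072, -0.703, 0.072]
force: [0.3, 0.4, -0.6]
gripper_width: 0.001
t 5.0 jig xy [[-0.3 68.8]] z 91.7 F [ 0.3  0.4 -0.6] w 0.001 j6 1.38
 shift(30mm), old tool axes [ 0.02 -0.97 -0.01]  in goal axes [ 0.02 -0.97 -0.01]  rotvec deg [ 0.1 -0.  -0. ]
[(0.75, [183.7, 178.2, 202.9, 187.8])]
```

Run:
```python
from h import *
p=viewer.get_image("scene");f=p["frame"][165:265,200:333][...,::-1];cv2.imwrite("pics/s2.png",cv2.resize(f,(600,451),interpolation=2));print(get_state()["force"])
```

```text
[0.2664823  0.74208854 0.01919777]
```

View pics/s2.png

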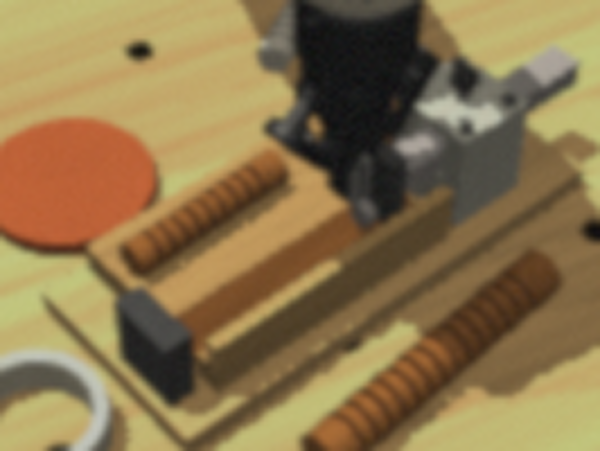

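The slide is pushed back about 40 mm, with its bar showing behind the housing. I continue to the end stop and watch the linkage over the housing.

```bash
python3 -m crank '[[-0.15,-0.2,0,0,0,0],[0,-0.3,0,0,0,0],[0,-0.25,0,0,0,0],[0,0,0,0,0,0]]'; python3 -c "
from h import *
plan(0,98,96,-1)"
```

```text
clock: 5.55
tool_pos: [0.6031, 0.0528, 0.096]
orientation: [-0.703, -0.071, 0.704, -0.072]
force: [-3.2, -8.9, 0.5]
gripper_width: -0.0
t 5.55 jig xy [[-0.6 90.4]] z 96.0 F [-3.2 -8.9  0.5] w -0.0 j6 1.41
 shift(30mm), old tool axes [-0.   -0.25 -0.02]  in goal axes [-0.   -0.25 -0.02]  rotvec deg [ 0.1  0.1 -0.1]
```

```bash
python3 -m crank '[[0,-0.12,0,0,0,0],[0,-0.1,0,0,0,0],[0,-0.05,0,0,0,0],[0,0,0,0,0,0]]'; python3 -c "
from h import *
plan(0,98,96,-1)"
```

```text
clock: 5.95
tool_pos: [0.6015, 0.0602, 0.0959]
orientation: [-0.703, -0.071, 0.704, -0.072]
force: [-3.1, -9.8, 1.9]
gripper_width: -0.0
t 5.95 jig xy [[-0.7 98. ]] z 95.9 F [-3.1 -9.8  1.9] w -0.0 j6 1.43
 shift(30mm), old tool axes [-0.   -0.   -0.02]  in goal axes [-0.   -0.   -0.02]  rotvec deg [ 0.   0.1 -0.1]
```

```bash
python3 -m crank '[[0,0.5,0,0,0,0],[0,0.5,0,0,0,0],[0,0.6,0,0,0,0],[0,0.6,0,0,0,0],[0,0.4,0,0,0,0],[-0.9,0,0,0,0,0],[-0.9,0,0,0,0,0],[-0.9,0,0,0,0,0],[-0.9,0,0.9,0,0,0],[0,0,0.9,0,0,0],[0,0,0.9,0,0,0]]'
python3 - <<'E'
from h import *
plan(-92,-4,130,-1)
p=viewer.get_image("scene");f=p["frame"][165:265,200:333][...,::-1]
q=np.load("q.npy")
f=cv2.resize(f,(665,500),interpolation=2)
for t,c in((0.040,(0,255,255)),(0.070,(0,0,255)),(0,(255,0,0))):
    y=43+t*1000;x=(proj(p,j2w(q,[(-22,y,105),(22,y,105),(22,y+12,105),(-22,y+12,105)]))-[200,165])*5
    cv2.polylines(f,[x.astype(int)],True,c,1)
cv2.imwrite("pics/s3.png",f)
E
```

```text
clock: 7.05
tool_pos: [0.5377, -0.0328, 0.2046]
orientation: [0.704, 0.072, -0.703, 0.072]
force: [-0.2, -0.4, 0.3]
gripper_width: 0.006
t 7.05 jig xy [[-81.9  19.7]] z 204.6 F [-0.2 -0.4  0.3] w 0.006 j6 1.26
 shift(30mm), old tool axes [2.49 0.79 0.34]  in goal axes [2.49 0.79 0.34]  rotvec deg [ 0.  -0.1 -0. ]
```

View pics/s3.png

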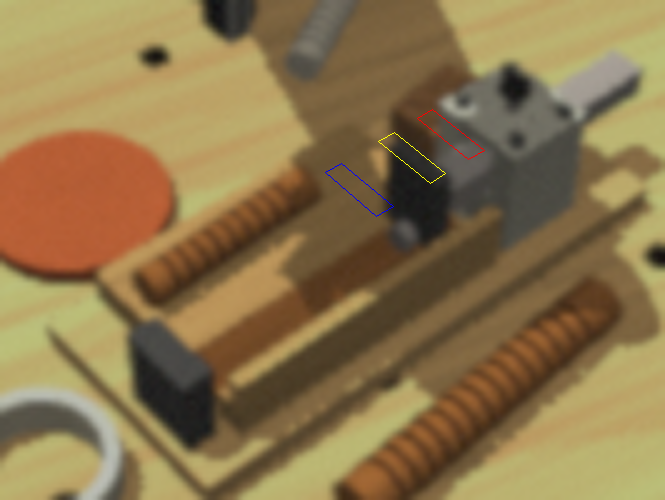

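The slide sits at the yellow (40 mm) outline, so it is latched. The dowel is still on the shelf. Next I open the gripper and go down behind the dowel.

```bash
python3 -m crank '[[0,0.79,0.37,0,0,0],[0.8,0,0,0,0,0],[0.8,0,0,0,0,0],[0.8,0,0,0,0,0],[0.8,0,0,0,0,0],[0.8,0,0,0,0,0],[0.3,0,0,0,0,0],[0,0,0,0,0,0]]' 75; python3 -c "
from h import *
plan(-92,-4,75,-1)"; for i in 1; do python3 -m crank '[[0.1,0,0,0,0,0],[0.1,0,0,0,0,0],[0,0,0,0,0,0]]'; done
```

```text
clock: 7.9
tool_pos: [0.5317, -0.0577, 0.0739]
orientation: [-0.703, -0.072, 0.704, -0.071]
force: [0.6, 0.2, 0.1]
gripper_width: 0.878
t 7.9 jig xy [[-92.8  -3.5]] z 73.9 F [0.6 0.2 0.1] w 0.878 j6 1.21
 shift(30mm), old tool axes [-0.04  0.02 -0.03]  in goal axes [-0.04  0.02 -0.03]  rotvec deg [0.  0.1 0. ]
clock: 8.2
tool_pos: [0.5324, -0.0575, 0.0692]
orientation: [0.704, 0.072, -0.703, 0.072]
force: [0.9, -0.7, 0.1]
gripper_width: 0.875
```

```bash
python3 -m crank '[[0.1,0,0,0,0,0],[0.1,0,0,0,0,0],[0,0,0,0,0,0]]'; python3 -m crank '[[0.1,0,0,0,0,0],[0,0,0,0,0,0]]';python3 - <<'E'
from h import *
p=viewer.get_image("scene");f=p["frame"][165:265,200:333][...,::-1]
f=cv2.resize(f,(665,500),interpolation=2);cv2.imwrite("pics/s4.png",f)
print(get_state()["force"])
E
```

```text
clock: 8.5
tool_pos: [0.5319, -0.0574, 0.0624]
orientation: [-0.703, -0.072, 0.704, -0.072]
force: [-0.3, 0.5, -0.2]
gripper_width: 0.878
clock: 8.7
tool_pos: [0.532, -0.0574, 0.0594]
orientation: [-0.703, -0.072, 0.704, -0.072]
force: [-0.1, 0.4, 0.1]
gripper_width: 0.879
[ 0.06911075 -0.51867454 -0.36249113]
```

View pics/s4.png

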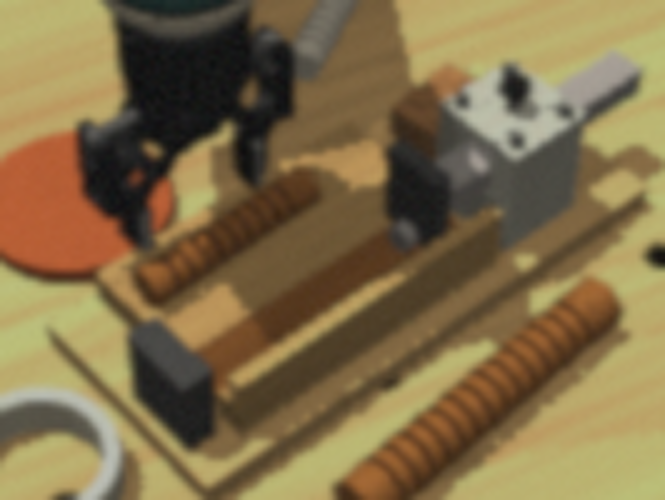

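```bash
python3 -m crank '[[0.03,0,-0.3,0,0,0],[0,0,-0.15,0,0,0],[0,0,-0.12,0,0,0],[0,0,-0.12,0,0,0],[0,0,-0.12,0,0,0],[0,0,-0.12,0,0,0],[0,0,-0.12,0,0,0],[0,0,-0.12,0,0,0],[0,0,-0.12,0,0,0],[0,0,-0.1,0,0,0],[0,0,0,0,0,0]]'
python3 - <<'E'
from h import *
plan(-36,-4,59,-1)
p=viewer.get_image("scene");f=p["frame"][165:265,200:333][...,::-1]
f=cv2.resize(f,(665,500),interpolation=2);cv2.imwrite("pics/s5.png",f)
E
```

```text
clock: 9.85
tool_pos: [0.5733, -0.049, 0.0589]
orientation: [-0.703, -0.072, 0.703, -0.072]
force: [0.5, -0.3, 0.1]
gripper_width: 0.879
t 9.85 jig xy [[-50.3  -3.3]] z 58.9 F [ 0.5 -0.3  0.1] w 0.879 j6 1.24
 shift(30mm), old tool axes [-0.    0.02 -0.48]  in goal axes [-0.    0.02 -0.48]  rotvec deg [0. 0. 0.]
```

View pics/s5.png

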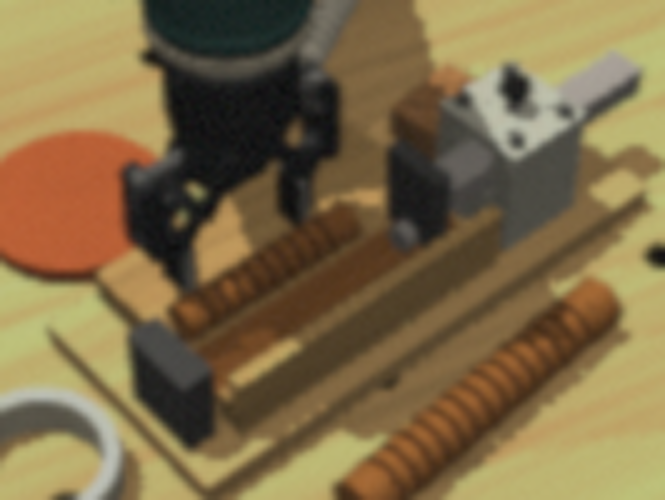

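The dowel has moved with the fingers, parallel, and is now close to the rim. I keep pushing slowly.

```bash
python3 -m crank '[[0,0,-0.1,0,0,0],[0,0,-0.1,0,0,0],[0,0,-0.1,0,0,0],[0,0,-0.1,0,0,0],[0,0,-0.1,0,0,0],[0,0,0,0,0,0],[0,0,0,0,0,0]]'
python3 - <<'E'
from h import *
plan(-36,-4,59,-1)
p=viewer.get_image("scene");f=p["frame"][165:265,200:333][...,::-1]
f=cv2.resize(f,(665,500),interpolation=2);cv2.imwrite("pics/s6.png",f)
E
```

```text
clock: 10.6
tool_pos: [0.5877, -0.046, 0.0588]
orientation: [-0.703, -0.072, 0.704, -0.072]
force: [0.2, 0.4, -0.1]
gripper_width: 0.879
t 10.6 jig xy [[-35.6  -3.3]] z 58.8 F [ 0.2  0.4 -0.1] w 0.879 j6 1.25
 shift(30mm), old tool axes [-0.01  0.02  0.01]  in goal axes [-0.01  0.02  0.01]  rotvec deg [0. 0. 0.]
```

View pics/s6.png

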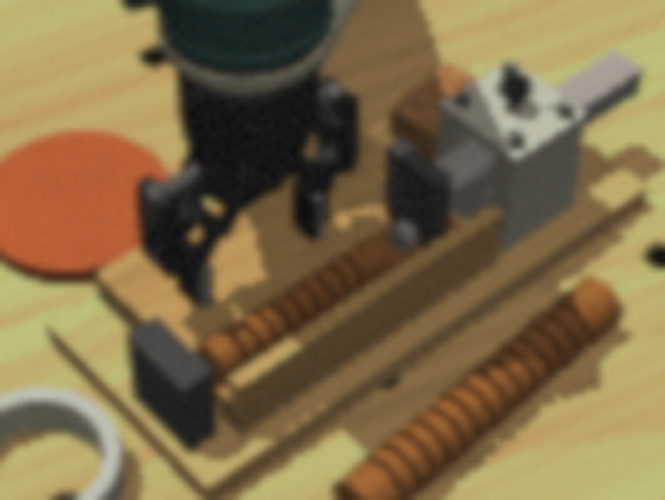

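The dowel lies in the trough. I back off, then rise clear so the top camera can check.

```bash
python3 -m crank '[[0,0,0.5,0,0,0],[0,0,0.5,0,0,0],[-0.8,0,0,0,0,0],[-0.9,0,0,0,0,0],[-0.9,0,0,0,0,0],[-0.9,0,0,0,0,0],[-0.9,0,0,0,0,0],[-0.5,0.8,0.8,0,0,0],[0,0.9,0.9,0,0,0],[0,0.9,0.9,0,0,0],[0,0.9,0.9,0,0,0],[0,0.9,0.9,0,0,0]]' ; python3 -m crank '[[0,0.9,0.6,0,0,0],[0,0.9,0.6,0,0,0],[0,0.9,0.6,0,0,0],[0,0.9,0.6,0,0,0],[0,0,0,0,0,0]]'
python3 - <<'E'
from h import *
q=np.load("q.npy")
plan(0,0,200,-1)
p=viewer.get_image("top")
for d in finder.cut_out("dowel",p):
    c,wh,a=cv2.minAreaRect(np.argwhere(d["region"])[:,::-1].astype(np.float32)); print(round(d["confidence"],2),c,wh,a,"jig",w2j(q,toz(p,[c],.048)))
im=cv2.resize(p["frame"][130:230,170:330][...,::-1],None,fx=4.5,fy=4.5,interpolation=2)
for P,col in(([(-13,-63,44.4),(13,-63,44.4),(13,63,44.4),(-13,63,44.4)],(255,255,0)),([(-22,83,105),(22,83,105),(22,95,105),(-22,95,105)],(0,255,255))):
    cv2.polylines(im,[((proj(p,j2w(q,P))-[169.6,129.6])*4.5).astype(int)],True,col,1)
cv2.imwrite("pics/t7.png",im)
E
```

```text
clock: 11.85
tool_pos: [0.4545, -0.209, 0.2061]
orientation: [0.704, 0.072, -0.703, 0.072]
force: [0.4, -0.1, 0.2]
gripper_width: 0.88
clock: 12.35
tool_pos: [0.4054, -0.3307, 0.2058]
orientation: [-0.703, -0.071, 0.704, -0.071]
force: [-0.3, 0.4, -0.4]
gripper_width: 0.882
t 12.35 jig xy [[-271.3 -245.6]] z 205.8 F [-0.3  0.4 -0.4] w 0.882 j6 0.64
 shift(30mm), old tool axes [ 0.18 -8.21 -9.03]  in goal axes [ 0.19 -8.19 -9.04]  rotvec deg [-0.1  0.  -0. ]
0.91 (355.6917724609375, 232.32192993164062) (8.5440034866333, 40.84736251831055) 20.556045532226562 jig [[-225.44313723 -207.50320016]]
0.85 (273.6346130371094, 167.67308044433594) (8.629110336303711, 43.3416633605957) 78.69007110595703 jig [[ 2.07577945 -4.91795115]]
0.8 (215.7321319580078, 253.7965850830078) (9.41582202911377, 42.97038269042969) 51.95295715332031 jig [[-214.81856121  204.03403054]]
0.59 (248.6745147705078, 138.5954132080078) (12.078084945678711, 69.92052459716797) 73.66395568847656 jig [[98.9949012  51.86292788]]
```

View pics/t7.png

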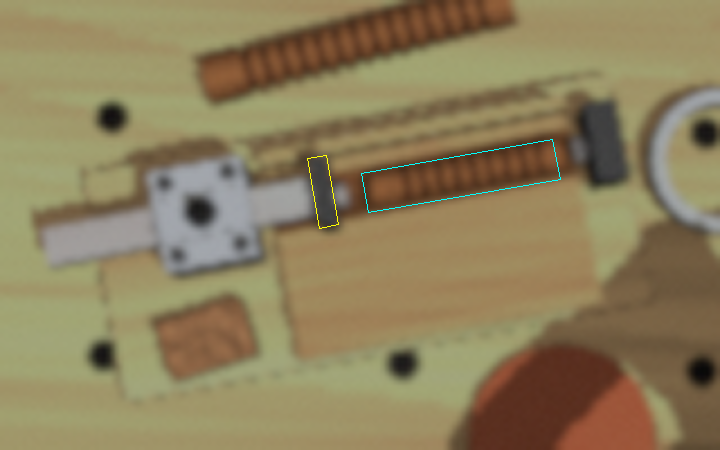

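The dowel fills the trough outline at jig (2,-5), parallel within about 0.01 rad. The plate sits on the 40 mm outline. I hand it in.

```bash
python3 -c "
from bench import manip
print(manip.finish_job())"
```

```text
the job is handed in; nothing more can be done
None
```

The job is handed in at about 12.4 s. The slide is caught at its middle position, and the small dowel lies in the V trough. No verdict was reported.

- **Slide:** I pushed it with closed fingers to about 69 mm of travel (inferred from the tool position) at about 10 N, then let it go. In the last top image the push plate sits on the outline I drew for 40 mm. The pin's height was not measured on its own.
- **Dowel:** I pushed it slowly off the shelf with the open fingers. The last top image puts it at jig (2, -5) mm, parallel to within about 0.01 rad, against limits of 6 mm, 20 mm and 0.08 rad. Its height was not measured; it looks seated.
- **Everything else:** In the last top view the sanding block, the long dowel and the visible parts of the discs and tape look unmoved. I did not measure them, and the two bottles were not in that view. The arm ended clear of everything with near-zero force.
- **Odd reading:** Partway through the push, at about 40 mm of travel, the force read near zero. I take that to be the slide already held by the stop pin. The push after that read 9 to 10 N, as expected.

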